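# Zero the scale and hold the bag clip open over the recipe card

## Robot

A 6-joint arm with a two-finger parallel gripper is mounted at the origin on the work surface. World frame = base frame: x ahead of the robot, y to its left, z up, the work surface at z = 0. Lengths are in m, angles in degrees, forces in N, time in s.
With the tool pointing down it reaches from about 0.4 to 0.825 m from the base axis. Payload 7 kg.
Tool frame: the origin (TCP) lies midway between the tips of the shut fingers; the grasp point (between the pads) lies 19 mm behind it; z points along the fingers, y is the line along which they close (so a half turn about z gives the same grasp; the last joint's range is limited). The gripper opens to 88 mm and grips with 3 to 60 N. Pads are 19 mm wide; open, the fingers measure 130 mm over their backs; the gripper's body (78 mm by 193 mm) begins 47 mm behind the grasp point.
Start: joints at [83.314, 20.546, 0.682, 0, -70.136, -16.507], TCP at [0.266, 0.62, 0.227] pointing down, gripper open.
Joint ranges: [-176.03, 176.03], [-82.01, 121.73], [-58.28, 71.71], [-173.87, 95.51], [-174.79, -0.11], [-173.66, 173.66]. Speed limits (degrees/s): [136.94, 136.94, 172.46, 180, 180, 180].

## Interface

Orientations are given as [roll, pitch, yaw] about the fixed x, y, z axes, in that order (R = Rz(yaw) Ry(pitch) Rx(roll)).
In Python, from plant import ctrl gives the robot as it stands. The module is installed in compiled form; this text tells all that it offers.
- The arm moves only by the tool send_rows, never from a script. Its argument "plan" is a list that holds one entry, the list of rows, each a list of 6 numbers: the shift along the tool's x, y, z in cm, then the turn, a rotation vector about the tool's x, y, z in degrees. A call has 1 to 8 rows; each row is the pose to reach, as a shift and turn from the pose commanded when the call began, along the tool's axes at that moment; what a row does not reach only later rows make up. A row lasts 1/12 s, in which the tool goes at most 41.7 mm and 7.16 degrees, less where a joint would pass 70% of its speed; a pose out of reach is approached as far as the arm can. A call with a gripper value outside its range is refused whole. "fingers" is the opening, from 0 (shut) to 1 (fully open), set as the call begins (left out, the last holds). The fingers move at their own pace and stop on an object; the grip force is fixed at half the most. Time passes only in rows, so rows that repeat a pose let the fingers close. It gives the time, the measured TCP pose, the force, the opening and the grip force at its end, in the units of the state.
- ctrl.get_obs(): the state, without advancing time (a new reading comes with each control period).
- ctrl.snapshot(name): name is "scene" or "side" or "wrist"; returns a dict with "img" (400x640x3 uint8, red, green, blue), "K" (3x3 intrinsics, pixels), "pose" (4x4, takes a point from camera to world coordinates). Camera axes: x right, y down, z forward; pixel columns grow to the right and rows downward; lengths in m; the calibration is good to about 2 mm. A picture is of the moment at which its call begins. There is no depth.
- ctrl.close_job(): hands the job in; it is judged then, once.
The state is a dict: "clock": time; "joint_pos": joint angles; "qvel": joint speeds; "tau": joint torques, N m; "tool_pos": TCP position; "orientation": TCP orientation; "force": force on the tool from outside, world axes, zero at the start; "moment": the same for the moment, N m; "opening": finger opening in m; "gripper_force": force on a finger pad.
Only numpy, scipy, OpenCV 4.12 (cv2) and the standard library are available. Lean on these libraries where they do the work, as an engineer would, in place of code of your own. Each camera call takes 0.05 s, during which the arm holds its last target. There are 200 camera calls.

## Task

Get the weighing corner ready for the next recipe: turn the kitchen scale's tare knob until its red pointer stands on the green zero mark and let go of it, then take the red bag clip off the recipe box by its two handles, squeeze it wide open and hold it upright, gaping around the middle of the top edge of the recipe card in the stand, one jaw well down on either side and nothing touching the card, so that I can slip a second card in beside it. Finish while still holding the clip squeezed open there, and leave everything else standing where it is.

Things in the scene. Friction and masses are not known exactly. Their poses are not given: they have to be found in the camera images.
- tare (a joint): Tare knob of the kitchen scale with its red pointer, rad; 0 = pointer exactly on the broad green zero mark of the dial (the mark on the dial's side away from the pan). Grows counter-clockwise seen from above; turns from -1.5 to 1.5 against light friction (0.03 N m) and stays where it is left. The dial has black division lines every 10 degrees.
- knob_grip (a point): Point on the vertical axis of the tare knob, in the middle of the height of its black grip bar, 85 mm above the worktop. The bar is 42 mm long, 14 mm thick, 32 mm tall (its top 95 mm above the worktop). Axes turn with the knob: x runs along the bar, the red pointer is at its -x end; pinch the bar across its y axis.
- scale: White kitchen scale, fixed: housing 300 x 200 mm, 52 mm high. Origin at worktop level under the knob; x points from the knob to the pan. Round paper dial (132 mm) round the knob, its green zero mark towards -x. Steel pan 176 mm across, centre 145 mm from the knob along x, top 70 mm above the worktop.
- clip: Big red bag clip (peg type), loose, about 60 g, 40 mm wide along its y axis. Origin on its steel pivot pin; z up towards the handles, jaws below; handles and jaws swing along x. It starts parked astride the recipe box's teal divider, jaws pinching it, pin 12 mm above the divider's top edge. A crossbar reaches down to 12 mm below the pin.
- clip_handles (a point): Point midway between the clip's two handles, 32 mm above the pin, axes as the clip's. The handle plates, 40 mm wide, reach from 6 to 46 mm above the pin. At rest they flare like a V: outer faces about 52 mm apart at this height, 59 mm at the top. Squeezed together along x they stop with outer faces upright and parallel, 34 mm apart.
- clip_jaws (a point): Point between the clip's jaw tips, 45 mm below the pin, axes as the clip's. The tips are 4 mm apart when shut; fully open they are 29 mm apart and 42 mm below the pin. Nothing but the crossbar lies between the jaws.
- clip_rear (a joint): Opening angle of the clip's levers, rad: 0 = shut, 0.30 = fully squeezed, jaws wide open (the stop). Both levers move together, mirror-fashion. The spring needs about 4 N on each handle to start and 11 N at full opening, at 30 mm above the pin.
- recipe_box: Open wooden recipe box, fixed, 90 x 130 mm, 50 mm high. Origin under its centre on the worktop. An upright teal divider stands across its middle, 6 mm thick along x, 100 mm wide along y, its top edge 90 mm above the worktop.
- card_stand: Dark wooden card stand, fixed, 60 x 120 mm, 25 mm high, with a stiff cream recipe card upright in it. Origin under its centre on the worktop. The card is 3 mm thick along x and 105 mm wide along y.
- card_top (a point): Middle of the recipe card's top edge, 160 mm above the worktop. Axes as the card stand: y runs along the edge, x is square to the card.
- spice_jar: Amber glass spice jar, 44 mm across, 75 mm tall, black cap. Loose, to be left alone. Origin at the centre of its underside.
- salt_pot: Small white open ceramic pot, 52 mm across, 45 mm tall. Loose, to be left alone. Origin at the centre of its underside.
- mug: Blue mug, 80 mm across, 90 mm tall, handle on one side. Loose, to be left alone. Origin at the centre of its underside.
- tea_tin: Green tea tin, 72 mm across, 100 mm tall. Loose, to be left alone. Origin at the centre of its underside.
- pepper_mill: Dark wooden pepper mill, 56 mm across the foot, 158 mm tall. Loose, to be left alone. Origin at the centre of its underside.
- bowl: White bowl, 124 mm across, 50 mm tall, standing on the scale's pan. Loose, to be left alone. Origin at the centre of its underside.
- spoon: Wooden spoon, 200 mm long, lying on the worktop beyond the scale. Loose, to be left alone. Origin on the handle line at its underside.
Mind the look-alikes: they are no part of the job. Of the things like the clip, leave any that is blue; of the rest the smaller one is meant.

How it is judged (in metres and radians):
On the way, in this order (a step that is already met when the one before it is completed fails the run):
1. the tare pointer stands on zero and the knob has been let go (value of joint tare between -0.09 and 0.09 rad and contact force between the fingers and scale below 0.2 N), for 0.3 s.
2. the clip is squeezed open in the fingers and lifted off the divider (value of joint clip_rear above 0.2 rad and contact force between the fingers and clip above 2 N and height (world z) of clip above 0.14 m), for 0.2 s.
At the end, for the whole second after the job is handed in: Tare within 0.1 rad of zero, knob released. Clip held in the fingers, at rest, open beyond 0.2 rad, upright and along the card edge within 0.2 rad; pin 12 to 32 mm above the edge, within 10 mm of the card's plane and 30 mm of the edge's middle; clip and fingers clear of the card (value of joint tare between -0.1 and 0.1 rad and value of joint clip_rear above 0.2 rad and contact force between the fingers and clip above 2 N and contact force between each of clip, the fingers and card_stand below 0.5 N and contact force between the fingers and scale below 0.5 N and x of clip in the frame of card_top between -0.01 and 0.01 m and y of clip in the frame of card_top between -0.03 and 0.03 m and z of clip in the frame of card_top between 0.012 and 0.032 m and angle between the y axis of clip and the y axis of card_top, either way round below 0.2 rad and angle between clip's own z axis and vertical below 0.2 rad and linear speed of clip below 0.03 m/s); the arm keeps its last pose, push and grip.
It fails at once if a bystander is shoved or knocked over (moved more than 30 mm) (distance of any of spice_jar, salt_pot, mug, tea_tin, pepper_mill, bowl, spoon from where it was at the start of the episode above 0.03 m).
It fails at once if the clip is dropped (height (world z) of clip below 0.06 m).
It also fails if it takes over 53 s, if anything falls off the work surface, if the arm or the gripper's body presses on something with over 40 N, if the wrist force passes 120 N, or if a joint passes its speed limit or range.

## Working session

There is one attempt and no reset: what is moved stays moved. The work goes in short steps, Python scripts to look and compute and a tool call to move; the robot and the scene stay as the last step left them, time stands still between calls to the robot, and variables do not carry over. Pictures are saved under pics/ and viewed, at most 11 in all, crops included, and the job is handed in when it is done.

Besides the shell and the picture viewer there is one more tool, called after "Emit:" as name([rows], argument=value, ...), one row to a line, values as JSON. send_rows: Moves the arm, as the interface text tells. Its arguments: {"type":"object","properties":{"plan":{"type":"array","items":{"type":"array","items":{"type":"array","items":{"type":"number"}}}},"fingers":{"type":"number"}},"required":["plan"]}

```bash
mkdir -p pics
cat > h.py <<'E'
import numpy as np, cv2, pickle
from plant import ctrl
def snap(n,tag):
    s=ctrl.snapshot(n); pickle.dump(s,open(f'pics/{tag}.pkl','wb')); cv2.imwrite(f'pics/{tag}.png',s['img'][:,:,::-1]); return s
def load(tag): return pickle.load(open(f'pics/{tag}.pkl','rb'))
def ray(s,u,v):
    P=np.array(s['pose']); d=P[:3,:3]@np.linalg.inv(s['K'])@np.array([u,v,1.]); return P[:3,3],d/np.linalg.norm(d)
def onz(s,u,v,z):
    o,d=ray(s,u,v); return o+d*(z-o[2])/d[2]
def tri(*obs):
    A=np.zeros((3,3));b=np.zeros(3)
    for s,u,v in obs:
        o,d=ray(s,u,v); M=np.eye(3)-np.outer(d,d); A+=M;b+=M@o
    return np.linalg.solve(A,b)
def proj(s,p):
    P=np.array(s['pose']); c=P[:3,:3].T@(np.array(p)-P[:3,3]); q=s['K']@c; return q[:2]/q[2]
E
python3 - <<'E'
from h import *
a=[snap(n,n+'0') for n in('scene','side','wrist')]
for s in a: print(np.round(s['pose'],3).tolist(), s['K'][0][0])
print(ctrl.get_obs())
cv2.imwrite('pics/c0.png',np.vstack([a[0]['img'],a[1]['img']])[:,:,::-1][:, :].copy())
E
```

```text
[[0.096, 0.561, -0.822, 1.509], [0.995, -0.043, 0.087, -0.12], [0.014, -0.827, -0.562, 0.75], [0.0, 0.0, 0.0, 1.0]] 435.8937531628644
[[0.832, -0.404, 0.381, 0.024], [-0.555, -0.589, 0.588, -0.863], [-0.013, -0.7, -0.714, 1.155], [0.0, 0.0, 0.0, 1.0]] 514.8281799509363
[[-0.394, -0.888, -0.237, 0.329], [-0.919, 0.381, 0.099, 0.594], [0.002, 0.257, -0.966, 0.383], [0.0, 0.0, 0.0, 1.0]] 326.9462120221901
{'clock': 0.15, 'joint_pos': array([ 8.33140167e+01,  2.05818651e+01,  6.46876006e-01, -1.36588897e-02,
       -7.01361338e+01, -1.65084091e+01]), 'qvel': array([ 0.02926249, -0.1288054 ,  0.12329397,  0.04455363,  0.02645965,
       -0.05815402]), 'tau': array([-5.43012266e-04, -5.83274925e+01,  2.93290669e+01,  7.00113371e+00,
        8.80835170e-03, -1.05875831e-04]), 'tool_pos': array([0.26571991, 0.62010602, 0.22585057]), 'orientation': array([ 1.79928160e+02, -7.89900604e-03, -2.31990365e+01]), 'force': array([-0.75999185, -0.03999523, -0.74156212]), 'moment': array([-0.01001579,  0.02884113,  0.02812482]), 'gripper_force': 0.0, 'opening': 0.08761788731859466}
```

View pics/scene0.png

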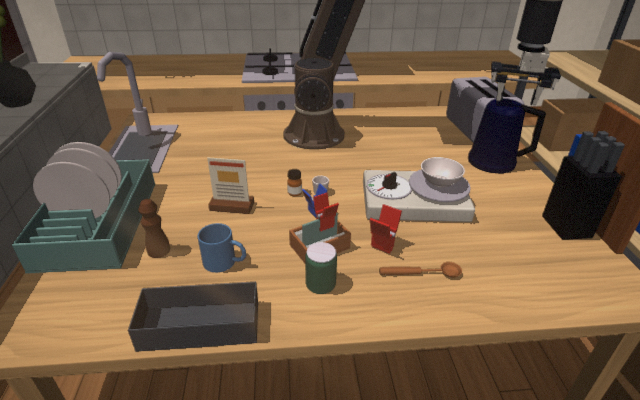

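View pics/side0.png

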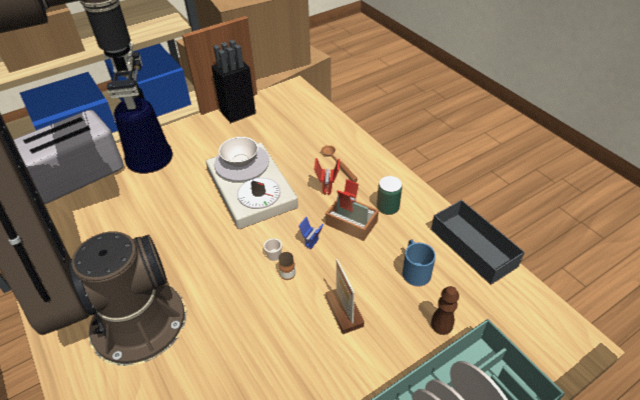

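View pics/wrist0.png

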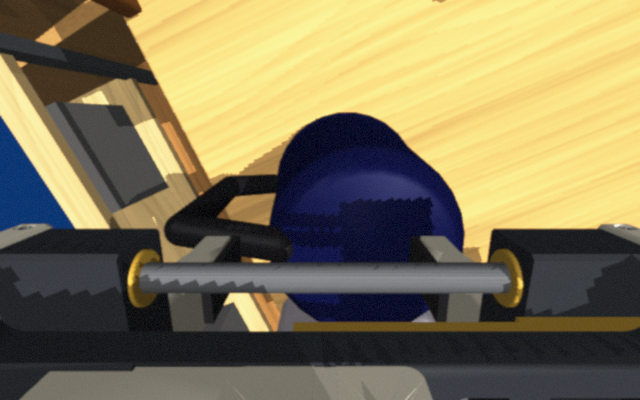

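Scene view: knob at about (389,181), the small red clip on the box divider at (329,215), and the card at (229,180). The larger red clip on the worktop is at (385,230) and there's a blue one at (317,203). Side view: knob (260,188), clip (347,195), card (345,285). The wrist camera sees only the kettle. Next I'll triangulate coarse positions.

Run:
```python
from h import *
a,b=load('scene0'),load('side0')
for n,p,q in [('knob',(389.5,181),(259,188)),('clip',(327,222),(347,199)),('cardtop',(229,160),(342,265)),('bigclip',(385,228),(326,178)),('blue',(317,200),(310,233)),('jar',(295,175),(287,258)),('pot',(320,183),(273,248)),('tin',(321,255),(390,185)),('mill',(150,205),(450,295))]:
    print(n,tri((a,*p),(b,*q)).round(3))
def crop(s,x0,y0,w,h,f): return cv2.resize(s['img'][y0:y0+h,x0:x0+w,::-1],None,fx=f,fy=f,interpolation=cv2.INTER_CUBIC)
A=crop(a,285,160,130,100,3);B=crop(b,230,155,130,100,3)
C=crop(a,200,150,130,98,3);D=crop(b,300,245,130,98,3)
cv2.imwrite('pics/c1.png',np.vstack([np.hstack([A,B]),np.hstack([C,D])]))
```

```text
knob [0.459 0.186 0.071]
clip [ 0.647 -0.014  0.08 ]
cardtop [ 0.461 -0.259  0.165]
bigclip [0.66  0.127 0.056]
blue [ 0.502 -0.03   0.044]
jar [ 0.396 -0.087  0.064]
pot [ 0.393 -0.011  0.031]
tin [ 0.78  -0.043  0.089]
mill [ 0.628 -0.444  0.138]
```

View pics/c1.png

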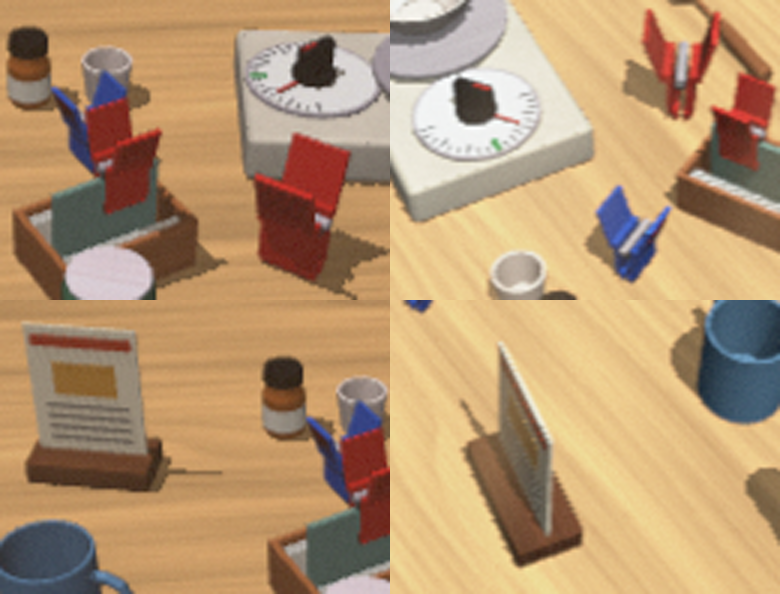

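The crops show scene: knob centre (391,181), green mark (371.5,185), pointer tip (377.7,190.3); side: green (265,203.5), pointer tip (272.3,195.7). The target clip straddles the teal divider near its +y end.

Run:
```python
from h import *
a,b=load('scene0'),load('side0')
P=lambda p,off,o: (o[0]+(p[0]-off[0])/3,o[1]+(p[1]-off[1])/3)
A=lambda x,y:(a,)+P((x,y),(0,0),(285,160));B=lambda x,y:(b,)+P((x,y),(390,0),(230,155))
C=lambda x,y:(a,)+P((x,y),(0,300),(200,150));D=lambda x,y:(b,)+P((x,y),(390,300),(300,245))
g=tri(A(260,75),B(495,145));t=tri(A(278,91),B(517,122));print('green',g,'tip',t)
# dial centre via ellipse centre
c=tri(A(314,77),B(477,112));print('dial',c)
an=lambda v:np.degrees(np.arctan2(v[1],v[0]))
print('scale x',an(c-g),'pointer',an(t-c),'tare',an(t-c)-an(g-c))
# card top corners
l=tri(C(24,324),D(500,345));r=tri(C(137,334),D(551,433));print('card',l,r,an(r-l))
print('cliptops',tri(A(158,132),B(769,83)),tri(A(104,148),B(765,168-0)))
# divider top left corner (scene) 
print('clip top near plate mid',tri(A(131,140),B(743,142)))
```

```text
green [0.45013448 0.13628604 0.05271491] tip [0.48285737 0.14808906 0.05570637]
dial [0.45775454 0.18835815 0.05247569]
scale x 81.67461841737205 pointer -58.06153124126715 tare 40.26385034136081
card [ 0.45525988 -0.28697263  0.18769352] [ 0.45186707 -0.25943741  0.128127  ] 97.02441519979031
cliptops [ 0.67180548 -0.00454363  0.14065896] [ 0.63027225 -0.04915855  0.09285994]
clip top near plate mid [ 0.62823394 -0.02202688  0.101467  ]
```

```bash
cat >> h.py <<'E'
from scipy.spatial.transform import Rotation as R
def rel(p,yaw,src=None):
    o=ctrl.get_obs(); p0,r0=(o['tool_pos'],R.from_euler('xyz',o['orientation'],degrees=True)) if src is None else (np.array(src[0]),R.from_euler('xyz',[180,0,src[1]],degrees=True))
    r1=R.from_euler('xyz',[180,0,yaw],degrees=True)
    print('row',(r0.inv().apply(np.array(p)-p0)*100).round(2),(r0.inv()*r1).as_rotvec(degrees=True).round(2))
E
python3 - <<'E'
from h import *
rel((0.30,0.58,0.30),-25); rel((0.44,0.215,0.27),-58)
E
```

```text
row [ 4.73  2.35 -7.41] [ 0.07 -0.01  1.8 ]
row [31.98 30.38 -4.37] [ 7.00e-02 -3.00e-02  3.48e+01]
```

Emit:
send_rows([
  [[0, 0, -4, 0, 0, 0], [2, 1, -7.4, 0, 0, 0], [4.7, 2.4, -7.4, 0, 0, 2], [8, 6, -7.4, 0, 0, 7], [11, 9, -7.4, 0, 0, 12], [14, 12, -7.4, 0, 0, 17], [17, 15, -7.2, 0, 0, 21], [20, 18, -6.5, 0, 0, 25]],
], fingers=1)

```text
clock: 0.82
tool_pos: [0.3753, 0.3843, 0.2938]
orientation: [-179.9, 0.0, -48.4]
force: [0.2, 0.2, -0.1]
opening: 0.0875
gripper_force: 0.0
```

Run:
```python
from h import *
rel((0.44,0.215,0.27),-58)
```

```text
row [16.96  6.42  2.36] [-0.08  0.03  9.63]
```

Emit:
send_rows([
  [[3, 1, 0.4, 0, 0, 3], [6, 2.2, 0.8, 0, 0, 6], [10, 4, 1.4, 0, 0, 9.6], [14, 5.2, 2, 0, 0, 9.6], [17, 6.4, 2.4, 0, 0, 9.6], [17, 6.4, 2.4, 0, 0, 9.6], [17, 6.4, 2.4, 0, 0, 9.6]],
])

```text
clock: 1.4
tool_pos: [0.4407, 0.2149, 0.2689]
orientation: [180.0, 0.0, -58.0]
force: [-0.5, 0.5, 1.2]
opening: 0.0875
gripper_force: 0.0
```

Run:
```python
from h import *
s=snap('wrist','w1'); hsv=cv2.cvtColor(s['img'],cv2.COLOR_RGB2HSV)
m=dict(red=((0,150,90),(8,255,255)),green=((40,120,60),(80,255,255)),black=((0,0,0),(180,120,45)))
for n,(l,h) in m.items():
    k=cv2.inRange(hsv,l,h); N,L,S,C=cv2.connectedComponentsWithStats(k)
    print(n,[(S[i].tolist(),C[i].round(1).tolist()) for i in range(1,N) if S[i][4]>25])
print(proj(s,(0.458,0.188,0.085)))
```

```text
red [([144, 0, 41, 17, 310], [161.1, 6.3]), ([324, 103, 2, 26, 35], [324.3, 117.7]), ([322, 131, 6, 19, 90], [325.0, 140.2])]
green [([350, 103, 12, 14, 73], [355.7, 109.5])]
black [([307, 130, 37, 41, 937], [325.3, 150.1]), ([597, 148, 43, 79, 499], [612.3, 189.2]), ([610, 200, 30, 27, 305], [629.1, 211.7]), ([0, 229, 640, 171, 39673], [264.3, 333.6]), ([479, 228, 161, 94, 10008], [572.2, 274.3]), ([145, 236, 126, 31, 599], [216.5, 257.6]), ([406, 237, 101, 30, 534], [438.0, 258.2]), ([272, 263, 130, 4, 202], [331.2, 264.0]), ([199, 293, 30, 31, 474], [210.4, 305.6]), ([422, 293, 27, 29, 430], [438.7, 304.8])]
[324.54266468 151.76081401]
```

View pics/w1.png

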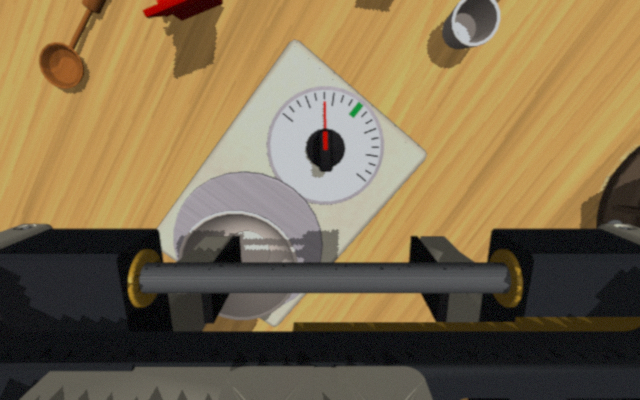

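Wrist view: the knob is at (325,150), the pointer runs straight up the image at column 324.5, and the green mark is at (356,110). Next, the dial centre and angles.

Run:
```python
from h import *
s=load('w1'); img=s['img']; hsv=cv2.cvtColor(img,cv2.COLOR_RGB2HSV)
an=lambda v:np.degrees(np.arctan2(v[1],v[0]))
# dial rim: blue-grey-white (s small, v high)
k=((hsv[:,:,2]>195)&(img[:,:,2].astype(int)>=img[:,:,0].astype(int)-2)).astype(np.uint8)*255
k[:85]=0;k[205:]=0;k[:,:262]=0;k[:,388:]=0
cn=max(cv2.findContours(cv2.morphologyEx(k,cv2.MORPH_CLOSE,np.ones((9,9))),0,1)[0],key=cv2.contourArea)
e=cv2.fitEllipse(cv2.convexHull(cn));print(e)
W=np.array([onz(s,*p[0],0.053)[:2] for p in cv2.convexHull(cn)]);
(c,r)=cv2.minEnclosingCircle(W.astype(np.float32));print('dial',c,r)
c=onz(s,*e[0],0.053);g=onz(s,355.7,109.5,0.053)
t=onz(s,324.3,104,0.054);print(c,'g',g,np.linalg.norm(g-c))
print('scale x',an(c-g),'ptr',an(t-c),'tare',an(t-c)-an(g-c))
a,b=load('scene0'),load('side0')
print('knob red',tri((s,325,136),(a,285+325/3,160+41/3)), 'blackcentroid',onz(s,325.3,150.1,.08))
print('tri green', tri((s,355.7,109.5),(a,285+260/3,185),(b,265,155+145/3)))
print('tri dialcentre',tri((s,*e[0]),(a,285+314/3,160+77/3),(b,230+87/3,155+112/3)))
```

```text
((325.0574951171875, 145.13742065429688), (108.00138092041016, 109.309814453125), 179.21177673339844)
dial (0.45804721117019653, 0.1865837424993515) 0.06151904538273811
[0.45965957 0.18428088 0.053     ] g [0.45164785 0.13362042 0.053     ] 0.05129005425894348
scale x 81.01336067275103 ptr -56.898141848016735 tare 42.08849747923223
knob red [0.46922858 0.18253809 0.10306001] blackcentroid [0.45796554 0.18655795 0.08      ]
tri green [0.45089458 0.13508817 0.05346526]
tri dialcentre [0.45870423 0.18650603 0.05338518]
```

Run:
```python
from h import *
rel((0.4587,0.1862,0.068),-57.5)
```

```text
row [ 3.49  0.06 20.11] [-0.01  0.01 -0.4 ]
```

Emit:
send_rows([
  [[3.5, 0.1, 4, 0, 0, 0], [3.5, 0.1, 8, 0, 0, 0], [3.5, 0.1, 12, 0, 0, 0], [3.5, 0.1, 15, 0, 0, 0], [3.5, 0.1, 17.5, 0, 0, 0], [3.5, 0.1, 19.5, 0, 0, 0], [3.5, 0.1, 20.1, 0, 0, 0], [3.5, 0.1, 20.1, 0, 0, 0]],
])

```text
clock: 2.12
tool_pos: [0.4574, 0.1869, 0.0667]
orientation: [179.8, -0.0, -57.7]
force: [0.1, 0.0, 0.2]
opening: 0.0874
gripper_force: 0.0
```

Emit:
send_rows([
  [[0, 0, 0, 0, 0, 0], [0, 0, 0, 0, 0, 0], [0, 0, 0, 0, 0, 0], [0, 0, 0, 0, 0, 0], [0, 0, 0, 0, 0, 0], [0, 0, 0, 0, 0, 0], [0, 0, 0, 0, 0, 0], [0, 0, 0, 0, 0, 0]],
], fingers=0)

```text
clock: 2.78
tool_pos: [0.4583, 0.1865, 0.0682]
orientation: [-180.0, 0.0, -57.8]
force: [0.7, 0.1, -0.2]
opening: 0.0397
gripper_force: 0.0
```

Emit:
send_rows([
  [[0, 0, 0, 0, 0, 0], [0, 0, 0, 0, 0, 0], [0, 0, 0, 0, 0, 0], [0, 0, 0, 0, 0, 0], [0, 0, 0, 0, 0, 0], [0, 0, 0, 0, 0, 0], [0, 0, 0, 0, 0, 0]],
])

```text
clock: 3.37
tool_pos: [0.4581, 0.1864, 0.068]
orientation: [180.0, -0.0, -57.8]
force: [-0.6, -0.4, 1.4]
opening: 0.0138
gripper_force: 30.0
```

Emit:
send_rows([
  [[0, 0, 0, 0, 0, 6], [0, 0, 0, 0, 0, 12], [0, 0, 0, 0, 0, 18], [0, 0, 0, 0, 0, 24], [0, 0, 0, 0, 0, 30], [0, 0, 0, 0, 0, 36], [0, 0, 0, 0, 0, 40.5], [0, 0, 0, 0, 0, 40.5]],
])

```text
clock: 4.03
tool_pos: [0.4586, 0.1866, 0.068]
orientation: [-180.0, 0.0, -98.5]
force: [3.6, -1.1, -2.0]
opening: 0.0136
gripper_force: 30.0
```

Run:
```python
from h import *
o=ctrl.get_obs();print(o['tool_pos'],o['orientation'],o['force'],o['moment'],o['opening'],o['gripper_force'])
```

```text
[0.45864824 0.18660882 0.06804929] [-1.79968592e+02  1.01918548e-02 -9.84916351e+01] [ 3.55780121 -1.14097945 -2.01622917] [-0.31269632 -1.0818339  -0.00295753] 0.013641914753289833 29.9592787027359
```

Emit:
send_rows([
  [[0, 0, 0, 0, 0, 0], [0, 0, 0, 0, 0, 0], [0, 0, 0, 0, 0, 0], [0, 0, 0, 0, 0, 0], [0, 0, 0, 0, 0, 0], [0, 0, -3, 0, 0, 0], [-2, 0, -7, 0, 0, 0], [-4, 0, -11, 0, 0, 0]],
], fingers=1)

```text
clock: 4.7
tool_pos: [0.4629, 0.2226, 0.1735]
orientation: [179.9, -0.1, -98.3]
force: [1.7, 1.9, 0.0]
opening: 0.0614
gripper_force: 0.0
```

Emit:
send_rows([
  [[0, 0, -4, 0, 0, 0], [0, 0, -8, 0, 0, 0], [0, 0, -9, 0, 0, 0], [0, 0, -9, 0, 0, 0]],
])

```text
clock: 5.03
tool_pos: [0.4651, 0.2247, 0.2669]
orientation: [-179.7, 0.3, -98.2]
force: [0.7, 0.5, -0.6]
opening: 0.0857
gripper_force: 0.0
```

Run:
```python
from h import *
an=lambda v:np.degrees(np.arctan2(v[1],v[0]))
s=snap('wrist','w2'); hsv=cv2.cvtColor(s['img'],cv2.COLOR_RGB2HSV)
for n,(l,h) in dict(red=((0,150,90),(8,255,255)),green=((40,120,60),(80,255,255)),black=((0,0,0),(180,120,45))).items():
    k=cv2.inRange(hsv,l,h)[:225]; N,L,S,C=cv2.connectedComponentsWithStats(k)
    print(n,[(S[i].tolist(),C[i].round(1).tolist()) for i in range(1,N) if S[i][4]>15])
print(proj(s,(.4587,.1863,.053)),proj(s,(.4587,.1863,.095)))
cv2.imwrite('pics/w2c.png',cv2.resize(s['img'][60:230,220:430,::-1],None,fx=3,fy=3))
```

```text
red [([48, 68, 22, 52, 313], [59.0, 92.9]), ([99, 82, 27, 48, 488], [111.9, 105.7]), ([119, 91, 38, 67, 533], [135.0, 123.4]), ([158, 96, 8, 4, 17], [161.2, 97.9]), ([326, 96, 2, 27, 43], [326.6, 108.5]), ([324, 124, 6, 20, 110], [326.6, 133.7])]
green [([323, 84, 5, 15, 51], [325.2, 89.4])]
black [([19, 0, 22, 8, 38], [29.2, 4.3]), ([309, 124, 37, 41, 964], [326.8, 144.4])]
[326.24777495 141.49106101] [326.17201495 144.98264611]
```

View pics/w2c.png

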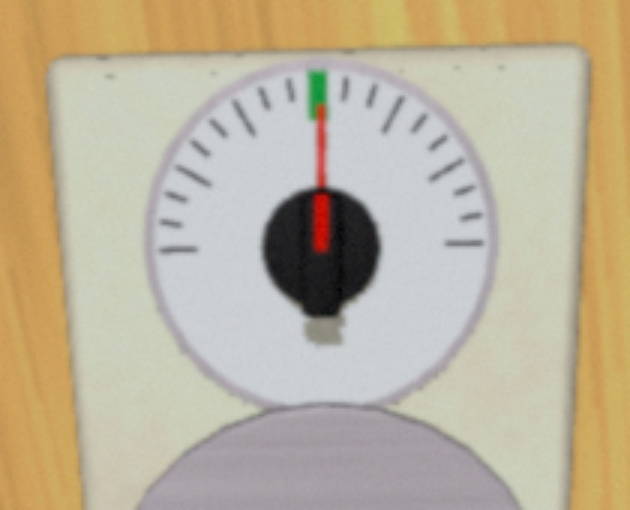

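The pointer sits within about 1.5° of the green mark's centre, so the knob is done and released. Next I'll aim the wrist at the clip and get rough box and card angles.

Run:
```python
from h import *
a,b=load('scene0'),load('side0')
P=lambda p,off,o: (o[0]+(p[0]-off[0])/3,o[1]+(p[1]-off[1])/3)
A=lambda x,y:(a,)+P((x,y),(0,0),(285,160));C=lambda x,y:(a,)+P((x,y),(0,300),(200,150));D=lambda x,y:(b,)+P((x,y),(390,300),(300,245))
an=lambda v:np.degrees(np.arctan2(v[1],v[0]))
l=onz(*A(52,215),.09);r=onz(*A(157,168),.09);print('div',l,r,an(r-l),np.linalg.norm(r-l))
l=tri(C(24,324),D(551,433));r=tri(C(137,334),D(500,345));print('card',l,r,an(r-l),(l+r)/2)
print(ctrl.get_obs()['joint_pos'])
```

```text
div [ 0.69587779 -0.08100308  0.09      ] [0.64064292 0.01025569 0.09      ] 121.18465268122272 0.10667264815690145
card [ 0.44412875 -0.32231403  0.16035332] [ 0.4620075  -0.22286584  0.15416727] 79.80826251440175 [ 0.45306813 -0.27258994  0.15726029]
[ 4.76191341e+01  3.85960508e+00 -1.58773339e+01 -2.72987584e-03
 -7.00345447e+01 -5.58763368e+01]
```

Run:
```python
from h import *
rel((0.62,0.02,.27),-59)
```

```text
row [ 17.96 -18.36  -0.58] [ -0.19   0.14 -39.26]
```

Emit:
send_rows([
  [[2.5, -2.5, 0, 0, 0, -5], [5, -5, 0, 0, 0, -11], [8, -8, 0, 0, 0, -18], [11, -11, 0, 0, 0, -25], [14, -14, 0, 0, 0, -32], [16.5, -17, -0.3, 0, 0, -37], [18, -18.4, -0.5, 0, 0, -39.2], [18, -18.4, -0.5, 0, 0, -39.2]],
], fingers=1)

```text
clock: 5.75
tool_pos: [0.6218, 0.0142, 0.2653]
orientation: [179.8, -0.0, -59.1]
force: [-0.4, 0.4, 0.1]
opening: 0.0875
gripper_force: 0.0
```

Emit:
send_rows([
  [[0, 0, 0, 0, 0, 0], [0, 0, 0, 0, 0, 0]],
])

```text
clock: 5.92
tool_pos: [0.6191, 0.0184, 0.2659]
orientation: [179.9, 0.1, -59.2]
force: [-0.6, 0.5, 0.3]
opening: 0.0877
gripper_force: 0.0
```

Run:
```python
from h import *
s=snap('wrist','w3');print(ctrl.get_obs()['tool_pos'],ctrl.get_obs()['orientation'])
cv2.imwrite('pics/w3c.png',cv2.resize(s['img'][20:230,180:460,::-1],None,fx=2.85,fy=2.85,interpolation=cv2.INTER_CUBIC))
```

```text
[0.61898417 0.01904171 0.2664673 ] [ 1.79901213e+02  4.35956018e-02 -5.91118904e+01]
```

View pics/w3c.png

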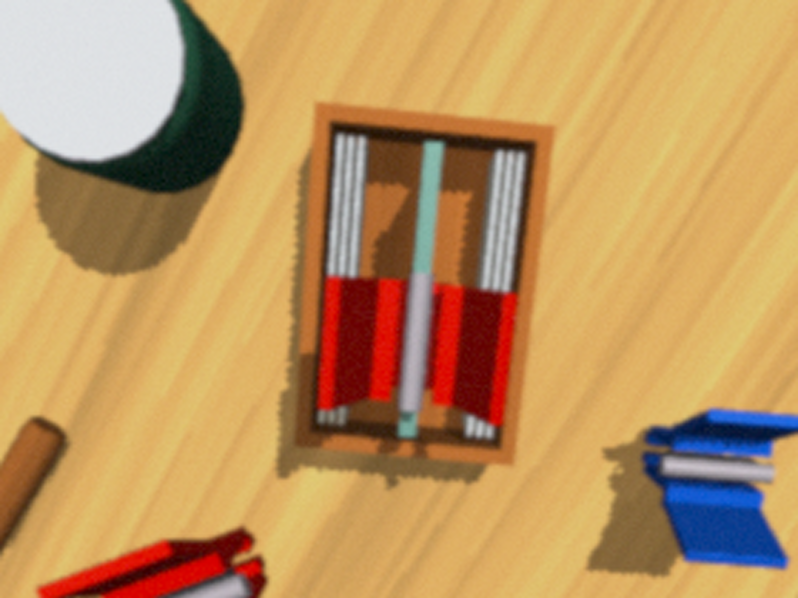

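Wrist crop (scale 2.85, offset (180,20)): pin from (422,275) to (409,412). Outer handle top edges: left (327,277) to (318,408), right (516,292) to (500,425). The divider is vertical with a slight tilt.

Run:
```python
from h import *
s=load('w3');a,b=load('scene0'),load('side0')
an=lambda v:np.degrees(np.arctan2(v[1],v[0]))
w=lambda x,y:(s,180+x/2.85,20+y/2.85)
W=lambda x,y,z:onz(*w(x,y),z)
p1,p2=W(422,275,.106),W(409,412,.106);print('pin',p1,p2,an(p1-p2),np.linalg.norm(p1-p2),(p1+p2)/2)
L=[W(327,277,.148),W(318,408,.148)];Rr=[W(517,292,.148),W(500,425,.148)]
print('edges',an(L[0]-L[1]),an(Rr[0]-Rr[1]),'len',np.linalg.norm(L[0]-L[1]),'ctr',(sum(L)+sum(Rr))/4,'sep',np.linalg.norm(sum(L)-sum(Rr))/2)
d1,d2=W(432,142,.09),W(407,437,.09);print('div',d1,d2,an(d1-d2),np.linalg.norm(d1-d2),(d1+d2)/2)
# heights: handle corners scene crop c1: near plate top corners, (104,148)L,(158,132)R ; far plate (87,107),(129,98)
A=lambda x,y:(a,285+x/3,160+y/3)
B=lambda x,y:(b,230+(x-390)/3,155+y/3)
for q in [(104,148),(158,132),(87,107),(129,98)]:
    for n,c in zip(('L0','L1','R0','R1'),[(327,277),(318,408),(517,292),(500,425)]):
        t=tri(A(*q),w(*c)); e=np.linalg.norm(proj(a,t)-np.array(A(*q)[1:]))
        if e<2: print(q,n,t.round(4),e.round(2))
```

```text
pin [ 0.65070699 -0.04091665  0.106     ] [6.31207192e-01 1.96360656e-04 1.06000000e-01] -64.62513751459753 0.04550298718224009 [ 0.64095709 -0.02036015  0.106     ]
edges -64.57823989928772 -65.03133158864557 len 0.03771910262216131 ctr [ 0.64167478 -0.02127425  0.148     ] sep 0.054449168983434354
div [ 0.66976273 -0.07951671  0.09      ] [0.62600814 0.0103883  0.09      ] -64.04893289024187 0.09998687317040375 [ 0.64788544 -0.03456421  0.09      ]
(158, 132) L1 [0.6581 0.0082 0.1397] 0.38
(87, 107) R0 [ 0.6252 -0.0492  0.1446] 0.68
(129, 98) R1 [ 0.6078 -0.0129  0.1397] 0.81
```

Run:
```python
from h import *
rel((0.6412,-0.0207,.115),-64.7)
```

```text
row [ 4.56  0.11 15.14] [0.1  0.04 5.59]
```

Emit:
send_rows([
  [[2.5, 0.1, 2, 0, 0, 3], [4.6, 0.1, 5, 0, 0, 5.6], [4.6, 0.1, 8, 0, 0, 5.6], [4.6, 0.1, 10, 0, 0, 5.6], [4.6, 0.1, 12, 0, 0, 5.6], [4.6, 0.1, 14, 0, 0, 5.6], [4.6, 0.1, 15.1, 0, 0, 5.6], [4.6, 0.1, 15.1, 0, 0, 5.6]],
])

```text
clock: 6.63
tool_pos: [0.6404, -0.0204, 0.114]
orientation: [179.8, 0.1, -64.6]
force: [-0.3, -0.2, -0.3]
opening: 0.0875
gripper_force: 0.0
```

Emit:
send_rows([
  [[0, 0, 0, 0, 0, 0], [0, 0, 0, 0, 0, 0], [0, 0, 0, 0, 0, 0]],
])

```text
clock: 6.88
tool_pos: [0.6434, -0.0208, 0.1183]
orientation: [-179.9, -0.0, -64.7]
force: [-0.7, 0.1, 0.0]
opening: 0.0876
gripper_force: 0.0
```

Run:
```python
from h import *
rel((0.6412,-0.0207,.115),-64.7)
s=snap('wrist','w4')
snap('scene','s4')
```

```text
row [-0.1   0.2   0.33] [-0.14 -0.04  0.04]
```

View pics/w4.png

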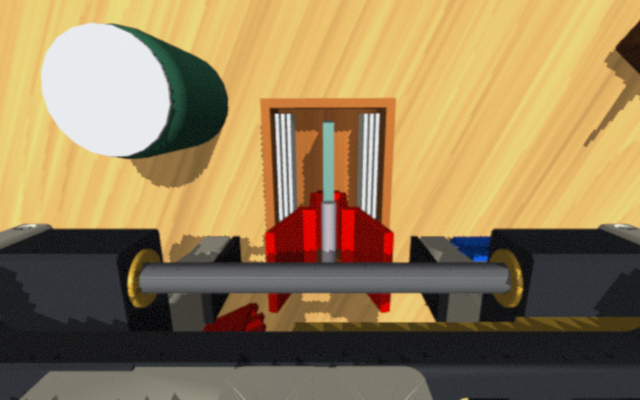

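The wrist view shows the clip centred between the open fingers (clip about column 329, finger midpoint about 325) and square to them. Correcting 2–3 mm, then closing.

Emit:
send_rows([
  [[0, 0.1, 0.2, 0, 0, 0], [0, 0.1, 0.2, 0, 0, 0], [0, 0.1, 0.2, 0, 0, 0], [0, 0.1, 0.2, 0, 0, 0], [0, 0.1, 0.2, 0, 0, 0], [0, 0.1, 0.2, 0, 0, 0], [0, 0.1, 0.2, 0, 0, 0], [0, 0.1, 0.2, 0, 0, 0]],
], fingers=0)

```text
clock: 7.65
tool_pos: [0.6441, -0.0213, 0.1175]
orientation: [-179.7, -0.1, -64.6]
force: [-1.4, 1.8, 15.3]
opening: 0.0399
gripper_force: 9.5
```

Emit:
send_rows([
  [[0, 0, 0, 0, 0, 0], [0, 0, 0, 0, 0, 0], [0, 0, 0, 0, 0, 0], [0, 0, 0, 0, 0, 0], [0, 0, 0, 0, 0, 0]],
])

```text
clock: 8.07
tool_pos: [0.6425, -0.0222, 0.1179]
orientation: [-179.9, -0.1, -64.6]
force: [-6.2, -1.3, 18.8]
opening: 0.0331
gripper_force: 30.0
```

Fully squeezed (33 mm). Lifting.

Emit:
send_rows([
  [[0, 0, -1, 0, 0, 0], [0, 0, -3, 0, 0, 0], [0, 0, -6, 0, 0, 0], [0, 0, -9, 0, 0, 0], [0, 0, -12, 0, 0, 0], [0, 0, -15, 0, 0, 0], [0, 0, -15, 0, 0, 0], [0, 0, -15, 0, 0, 0]],
])

```text
clock: 8.73
tool_pos: [0.6425, -0.0214, 0.2669]
orientation: [-179.8, -0.0, -64.7]
force: [0.0, 0.7, -1.8]
opening: 0.0332
gripper_force: 29.9
```

Run:
```python
from h import *
o=ctrl.get_obs();print(o['tool_pos'],o['orientation'],o['opening'],o['gripper_force'],o['force'],o['joint_pos'])
a,b,w=snap('scene','s5'),snap('side','d5'),snap('wrist','w5')
g=o['tool_pos']
f=lambda s,c,sz,k:cv2.resize(s['img'][max(0,int(c[1])-sz):int(c[1])+sz,int(c[0])-sz:int(c[0])+sz,::-1],(k,k),interpolation=cv2.INTER_CUBIC)
ca,cb=proj(a,g),proj(b,g);print(ca,cb)
A,B=f(a,ca,40,400),f(b,cb,40,400)
W=cv2.resize(w['img'][100:300,100:500,::-1],(400,200))
cv2.imwrite('pics/c5.png',np.vstack([np.hstack([A,B]),np.hstack([W,W*0])]))
```

```text
[ 0.64252263 -0.02141667  0.26694503] [-1.79762506e+02 -4.59513456e-02 -6.46940424e+01] 0.03322727733157552 29.902688562870026 [ 0.00689974  0.70156329 -1.81757635] [ 1.54520051e+01  1.61639252e+01 -3.33701369e-01  4.83384916e-03
 -7.32605189e+01  9.85266517e+00]
[326.15932984 155.01531678] [349.28490569 152.62934613]
```

View pics/c5.png

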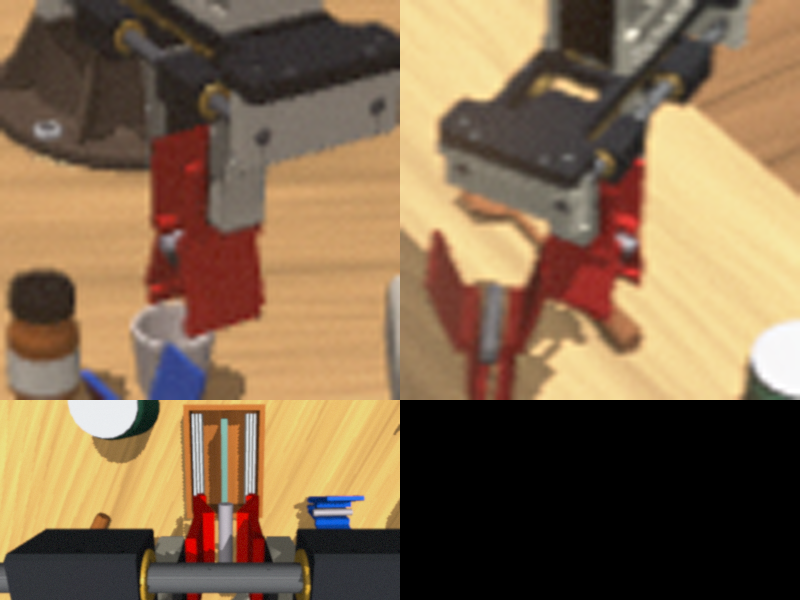

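The clip is held upright and wide open. The end of the pin shows at scene (320.4,163.6) and side (354.6,160.6), and at wrist about (326,205).

Run:
```python
from h import *
a,b,w=load('s5'),load('d5'),load('w5')
print('pin -y end',tri((a,320.4,163.6),(b,354.6,160.6)),tri((a,320.4,163.6),(b,354.6,160.6),(w,326,205)))
u=np.array([np.cos(np.radians(-64.7)),np.sin(np.radians(-64.7)),0])
print('expected',np.array([.6425,-.0214,.251])+.022*u)
rel((0.475,-0.14,.29),-100)
```

```text
pin -y end [ 0.64885099 -0.036012    0.24769695] [ 0.64888404 -0.03760026  0.24771016]
expected [ 0.65190187 -0.04128982  0.251     ]
row [ 3.61 20.07 -2.64] [1.30e-01 2.00e-02 3.53e+01]
```

Emit:
send_rows([
  [[0, 1.5, -0.5, 0, 0, 3], [0.5, 4.5, -1, 0, 0, 8], [1, 7.5, -1.6, 0, 0, 14], [1.6, 10.5, -2.2, 0, 0, 20], [2.4, 13.5, -2.6, 0, 0, 26], [3, 16.5, -2.6, 0, 0, 31], [3.4, 19, -2.6, 0, 0, 35.3], [3.6, 20.1, -2.6, 0, 0, 35.3]],
])

```text
clock: 9.55
tool_pos: [0.4723, -0.1414, 0.2898]
orientation: [179.9, -0.0, -100.3]
force: [-0.3, -0.3, -0.8]
opening: 0.0334
gripper_force: 29.9
```

Emit:
send_rows([
  [[0, 0, 0, 0, 0, 0], [0, 0, 0, 0, 0, 0], [0, 0, 0, 0, 0, 0]],
])

```text
clock: 9.8
tool_pos: [0.4758, -0.1398, 0.2901]
orientation: [180.0, -0.0, -99.9]
force: [0.3, -0.1, -0.1]
opening: 0.0337
gripper_force: 29.9
```

Run:
```python
from h import *
o=ctrl.get_obs();print(o['tool_pos'],o['orientation'],o['opening'],o['gripper_force'])
w=snap('wrist','w6');a,b=snap('scene','s6'),snap('side','d6')
f=lambda s,x0,y0,wd,h,k:cv2.resize(s['img'][y0:y0+h,x0:x0+wd,::-1],(wd*k,h*k),interpolation=cv2.INTER_CUBIC)
W=f(w,220,0,200,300,2)
A=f(a,200,150,66,50,6)
B=f(b,320,250,50,75,4)
im=np.zeros((600,800,3),np.uint8); im[:600,:400]=W; im[:300,400:796]=A; im[300:,400:600]=B
cv2.imwrite('pics/c6.png',im)
```

```text
[ 0.47580236 -0.13978326  0.29008308] [ 1.79958731e+02 -6.64074791e-03 -9.99293415e+01] 0.033693865890759414 29.902819097042084
```

View pics/c6.png

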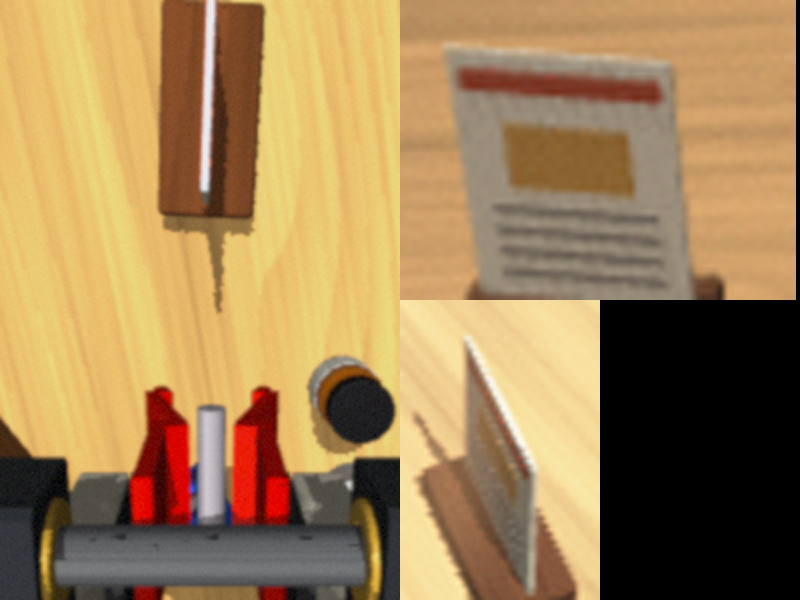

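Card top edge: wrist (322.5,95) to (325,0). Scene corners (207.8,157.7) and (245.2,160.3); side corners (353,291.3) and (336.8,260). In the wrist view the clip's pin line is at column 325 and its far end is at row 204.

Run:
```python
from h import *
w,a,b=load('w6'),load('s6'),load('d6')
an=lambda v:np.degrees(np.arctan2(v[1],v[0]))
r=tri((a,245.2,160.3),(b,336.8,260));r3=tri((a,245.2,160.3),(b,336.8,260),(w,322.5,95));rw=tri((a,245.2,160.3),(w,322.5,95));l=tri((a,207.8,157.7),(b,353,291.3))
print('+y corner',r,r3,rw,'-y',l,'ang',an(l-r),np.linalg.norm(l-r),'mid',(l+r)/2)
n,f=onz(w,322.5,95,.160),onz(w,325,0,.160);d=(f-n)/np.linalg.norm(f-n)
print('wrist line',n,f,an(f-n),'mid',n+d*.0525)
# card line fit by pixels: white-ish per row
im=w['img'].astype(int)
pts=[]
for y in range(2,92,4):
    x=np.where((im[y,310:340].min(1)>150))[0]+310
    if len(x): pts.append((x.mean(),y,len(x)))
pts=np.array(pts);print(pts[::6].round(1).tolist())
Q=np.array([onz(w,p[0],p[1],.160)[:2] for p in pts]);vx,vy,x0,y0=cv2.fitLine(Q.astype(np.float32),cv2.DIST_HUBER,0,.01,.01).ravel();print('fit',np.degrees(np.arctan2(vy,vx)),x0,y0)
o=ctrl.get_obs();T=R.from_euler('xyz',o['orientation'],degrees=True);p=o['tool_pos']
for h in(-.013,-.016,-.019): 
    print('pin far end px',proj(w,p+T.apply([.0225,0,-h])), 'mid',proj(w,p+T.apply([0,0,-h])))
```

```text
+y corner [ 0.46111128 -0.22425957  0.15671444] [ 0.46181913 -0.22405031  0.15673097] [ 0.46251075 -0.22282311  0.15897931] -y [ 0.44021188 -0.32418174  0.1587451 ] ang -101.81349890903823 0.10210459631273305 mid [ 0.45066158 -0.27422066  0.15772977]
wrist line [ 0.46257226 -0.22366625  0.16      ] [ 0.44835655 -0.29287035  0.16      ] -101.60806690211513 mid [ 0.45200843 -0.27509247  0.16      ]
[[325.0, 2.0, 5.0], [324.0, 26.0, 5.0], [323.5, 50.0, 4.0], [322.5, 74.0, 4.0]]
fit 77.82007 0.45532328 -0.26022214
pin far end px [323.63987394 203.69516654] mid [323.67149934 242.61605819]
pin far end px [323.66646772 202.26966108] mid [323.69676657 240.62649649]
pin far end px [323.69221652 200.88944904] mid [323.72125569 238.69820306]
```

Run:
```python
from h import *
rel((0.4521,-0.275,.26),-102)
```

```text
row [1.375e+01 1.000e-02 3.010e+00] [ 0.06 -0.01  2.07]
```

Emit:
send_rows([
  [[2, 0, 0, 0, 0, 1], [5, 0, 0, 0, 0, 2], [8, 0, 0, 0, 0, 2.1], [11, 0, 1, 0, 0, 2.1], [13, 0, 2, 0, 0, 2.1], [13.8, 0, 3, 0, 0, 2.1], [13.8, 0, 3, 0, 0, 2.1], [13.8, 0, 3, 0, 0, 2.1]],
])

```text
clock: 10.62
tool_pos: [0.4513, -0.2758, 0.2597]
orientation: [179.9, 0.0, -102.1]
force: [-0.6, -0.1, -0.3]
opening: 0.0334
gripper_force: 29.9
```

Emit:
send_rows([
  [[0, 0, 0, 0, 0, 0], [0, 0, 0, 0, 0, 0], [0, 0, 0, 0, 0, 0], [0, 0, 0, 0, 0, 0]],
])

```text
clock: 10.95
tool_pos: [0.4518, -0.2754, 0.2612]
orientation: [-179.9, 0.0, -102.0]
force: [0.3, 0.5, -0.8]
opening: 0.0332
gripper_force: 29.9
```

Run:
```python
from h import *
rel((0.4521,-0.275,.198),-102)
w=snap('wrist','w7'); im=w['img'].astype(int)
# pin (grey) and card columns
for y in (120,150,170,185,200,208,214,220,226):
    m=im[y,290:360]; x=np.where(m.min(1)>140)[0]+290; r=np.where((m[:,0]>120)&(m[:,1]<50))[0]+290
    print(y,x.min() if len(x) else None,x.max() if len(x) else None,len(x),(r.min(),r.max()) if len(r) else None)
Q=[onz(w,*p,.160) for p in((320,150),(330,150))];print(Q)
```

```text
row [-0.04 -0.01  6.32] [-0.06  0.   -0.02]
120 None None 0 None
150 323 326 4 None
170 322 326 5 None
185 322 326 5 None
200 322 326 5 (np.int64(294), np.int64(349))
208 320 329 10 (np.int64(294), np.int64(340))
214 320 329 10 (np.int64(294), np.int64(349))
220 320 329 10 (np.int64(293), np.int64(348))
226 319 329 11 (np.int64(291), np.int64(348))
[array([ 0.44636139, -0.31733352,  0.16      ]), array([ 0.43868129, -0.31570043,  0.16      ])]
```

The card (column 324.2) and pin (324.6) are aligned, so I'll descend.

Emit:
send_rows([
  [[0, 0, 1, 0, 0, 0], [0, 0, 2.3, 0, 0, 0], [0, 0, 3.6, 0, 0, 0], [0, 0, 4.8, 0, 0, 0], [0, 0, 5.8, 0, 0, 0], [0, 0, 6.2, 0, 0, 0], [0, 0, 6.2, 0, 0, 0], [0, 0, 6.2, 0, 0, 0]],
])

```text
clock: 11.67
tool_pos: [0.4515, -0.2761, 0.1987]
orientation: [180.0, -0.0, -102.1]
force: [0.2, 0.7, -0.8]
opening: 0.0334
gripper_force: 29.9
```

Emit:
send_rows([
  [[0, 0, 0, 0, 0, 0], [0, 0, 0, 0, 0, 0], [0, 0, 0, 0, 0, 0], [0, 0, 0, 0, 0, 0], [0, 0, 0, 0, 0, 0], [0, 0, 0, 0, 0, 0]],
])

```text
clock: 12.17
tool_pos: [0.4514, -0.276, 0.1988]
orientation: [-180.0, 0.0, -102.1]
force: [-0.1, -0.3, -0.1]
opening: 0.0329
gripper_force: 29.9
```

Run:
```python
from h import *
o=ctrl.get_obs();print(o['tool_pos'],o['orientation'],o['opening'],o['gripper_force'],o['force'])
a,b,w=snap('scene','s8'),snap('side','d8'),snap('wrist','w8')
g=o['tool_pos'];ca,cb=proj(a,g).astype(int),proj(b,g).astype(int);print(ca,cb)
f=lambda s,c,sz,k:cv2.resize(s['img'][c[1]-sz:c[1]+sz,c[0]-sz:c[0]+sz,::-1],(k,k),interpolation=cv2.INTER_CUBIC)
W=cv2.resize(w['img'][110:310,225:425,::-1],(200,200))
im=np.zeros((600,800,3),np.uint8);im[:400,:400]=f(a,ca,40,400);im[:400,400:]=f(b,cb,40,400);im[400:,:200]=W
cv2.imwrite('pics/c8.png',im)
```

```text
[ 0.4513893  -0.27601593  0.19875514] [-1.79984977e+02  1.26059555e-03 -1.02094864e+02] 0.03291078264822757 29.90283876657486 [-0.10457221 -0.3408838  -0.09453197]
[223 145] [345 264]
```

View pics/c8.png

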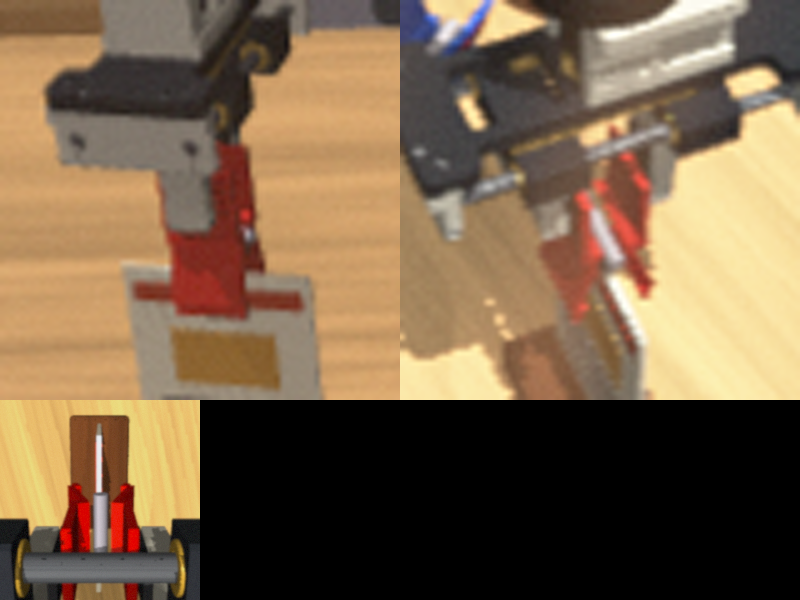

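The jaws straddle the card with the pin above its edge and no contact force. Last check is the pin height, from the visible pin ends: scene (233,151.6) and side (348,276.4).

Run:
```python
from h import *
a,b,w=load('s8'),load('d8'),load('w8')
t=np.radians(-102.1);u=np.array([np.cos(t),np.sin(t),0]);n=np.array([-u[1],u[0],0]);c=np.array([.4514,-.276,0])
def pl(s,x,y):
    o,d=ray(s,x,y);p=o+d*(n@(c-o))/(n@d);return 'along',round(u@(p-c),4),'z',round(p[2],4)
print('pin+y',pl(a,233,151.6),'pin-y',pl(b,348,276.4))
# card corners same plane as reference for bias
print('card corners',pl(a,183+122/5,105+265/5),pl(a,183+312/5,105+278/5),pl(b,305+242/5,224+340/5))
print('wrist pin vs expected row', [proj(w,np.array([.4514,-.276,z])+.021*u).round(1).tolist() for z in (.178,.182,.186)])
m=w['img'][195:230,325].astype(int);print([ (195+i,r.tolist()) for i,r in enumerate(m[::2])][:0], [ (195+i, int(len(np.where(w['img'][195+i,305:345].min(1)>140)[0]))) for i in range(0,20)])
```

```text
pin+y ('along', np.float64(-0.024), 'z', np.float64(0.1836)) pin-y ('along', np.float64(0.0173), 'z', np.float64(0.1752))
card corners ('along', np.float64(0.0505), 'z', np.float64(0.1581)) ('along', np.float64(-0.0558), 'z', np.float64(0.1583)) ('along', np.float64(0.0497), 'z', np.float64(0.1559))
wrist pin vs expected row [[323.7, 202.4], [323.7, 204.3], [323.7, 206.2]]
[] [(195, 6), (196, 6), (197, 6), (198, 6), (199, 6), (200, 6), (201, 6), (202, 4), (203, 0), (204, 0), (205, 0), (206, 10), (207, 10), (208, 11), (209, 10), (210, 10), (211, 10), (212, 10), (213, 10), (214, 10)]
```

```bash
python3 -c "
from plant import ctrl
print(ctrl.close_job())"
```

```text
the job is handed in; nothing more can be done
None
```

I've handed the job in, but no verdict came back: the tare knob is within about 1.5° of the green mark and released, and the clip is held squeezed open around the middle of the card's top edge, pin about 22 mm above it, with no contact force measured.

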